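# Clip the round tube block onto the shaker

## Robot

A 7-joint arm with a two-finger parallel gripper is mounted at the origin on a cart in front of the work surface, level with it; the furniture and walls round the work are solid. World frame = base frame: x ahead of the robot, y to its left, z up, the work surface at z = 0. Lengths are in m, angles in rad, forces in N, time in s.
With the tool pointing down it reaches from about 0.425 to 0.825 m from the base axis. Payload 3.6 kg.
Tool frame: the origin (TCP) lies between the finger pads; the fingertips stand 8 mm ahead of it and the grasp point (between the pads) lies 11 mm behind it; z points along the fingers, x is the direction in which the jaws open and shut, and the axes are right-handed (so a half turn about z gives the same grasp; the last joint's range is limited). The gripper opens to 85 mm and grips with 20 to 120 N. Pads are 22 mm wide; open, the fingers measure 114 mm over their backs; the gripper's body (76 mm by 85 mm) begins 54 mm behind the grasp point. The pads swing forward as they close: fully open they stand 13 mm farther back than shut.
Start: joints at [1.244, 0.615, -0.013, 1.423, 0.008, 1.103, -0.04], TCP at [0.192, -0.621, 0.239] pointing down, gripper open.
Joint ranges: [-3.12, 3.12], [-0.3, 2.06], [-1.34, 1.32], [0.26, 2.42], [-1.36, 4.5], [0.01, 1.98], [-2.84, 2.84]. Speed limits (rad/s): [2.79, 2.79, 3.14, 3.14, 3.14, 3.14, 3.14].

## Interface

Orientations are given as a unit quaternion [w, x, y, z].
In Python, from station import robot gives the robot as it stands. Calls block until the motion is done:
- robot.goto(position, orientation): joint-space move of the TCP to a pose.
- robot.line_to(position, ori=None, feed=0.15, contact_N=None): straight line of the TCP; ori=None keeps the orientation; feed is the mean speed in m/s. With contact_N (N) it stops when the force on the tool has changed by that much, and returns True; else False.
- robot.move_j(angles): joint-space move.
- robot.gripper_to(opening): opening from 0.0 (shut) to 1.0 (fully open); the grip force is fixed at half the most; returns when the fingers have stopped.
- robot.pause(seconds).
- robot.solve_ik(position, orientation): joint angles nearest the present ones, or None.
- robot.get_state(): the state.
- robot.capture(name): name is "scene" or "top" or "wrist"; returns a dict with "image" (384x512x3 uint8, blue, green, red), "camera_matrix" (3x3 intrinsics, pixels), "R" (3x3) and "t" (3): a world point X has camera coordinates R X + t; the wrist camera has in their place "T_tool_cam" (4x4, takes a point from camera to tool coordinates, whose origin is the TCP and whose axes are the tool frame's). Camera axes: x right, y down, z forward; pixel columns grow to the right and rows downward; lengths in m; the calibration is good to about 2 mm. A picture is of the moment at which its call begins: read the wrist's pose just before it. There is no depth.
A pose or a line that the arm cannot do raises robot.PlanningError and nothing moves.
- robot.job_done(): hands the job in, once; it reports no verdict.
The state is a dict: "clock": time; "joint_positions": joint angles; "qvel": joint speeds; "tau": joint torques, N m; "tool_pos": TCP position; "eef_rot": TCP orientation; "ft_force": force on the tool from outside, world axes, zero at the start; "ft_torque": the same for the moment, N m; "gripper_width": opening from 0.0 (shut) to 1.0 (fully open).
Only numpy, scipy, OpenCV 4.12 (cv2) and the standard library are available. Lean on these libraries where they do the work, as an engineer would, in place of code of your own. Each camera call takes 0.05 s, during which the arm holds its last target.

## Task

Load the bench shaker: pick up the dovetail plate with the round tube block, set it on the shaker's open front deck, and slide it into the dovetail slideway right up to the end stop, so that the sprung catch clicks up into its underside and locks it; then let go. Leave the wider plate with the square block, which belongs to another machine, where it stands.

Things in the scene. Friction and masses are not known exactly. Their poses are not given: they have to be found in the camera images.
- plate_grip (a point): Centre of the round tube block: bare aluminium cylinder, 36 mm diameter, 56 mm high, wells in its top, on the middle of a loose dovetail plate 80 mm long (x axis), 58 wide, 12 thick; 0.3 kg. The point is 40 mm above the plate's underside, 28 above its top face; z up. Same end for end: either end may go in first. A groove across its underside takes the catch.
- dock_home (a point): Where plate_grip is when home; x = way in, z up. Fixed white shaker, 210 x 118 mm; its deck is 40 mm below this point, 36 above the bench. End stop allows 1 mm more. Undercut rails, 15 mm high, 2 mm play a side, reach back to 42 mm behind the point; a flare, 62 to 100 mm wide, to 80; flat open deck to 159. Set the plate down centred 112 mm behind the point, slide it in along x.
- catch (a joint): Sprung catch of the shaker (m): a ramped tooth 4 mm out of the slideway's floor below dock_home, with a push tab low on the shaker's left side. 0 = up, pressed down at most 0.006. The plate presses it down 4 mm from 49 mm before home on (push of 3 to 10 N); it springs up into the plate's groove about 4 mm before home. Locked, the plate can slip back 4 mm.
- other_grip (a point): Centre (half-way up) of the square aluminium block, 58 x 58 x 36 mm, on a loose wider plate 100 x 84 x 10 mm, 28 mm above its underside. It does not fit the shaker and stays where it is.

How it is judged:
At the end, for the whole second after the job is handed in: The plate with the round block sits in the shaker's slideway at its end stop (within 8 mm short of home, 6 mm sideways, 5 mm in height, and in line within 7 degrees) with the catch sprung up (pressed less than 1.8 mm), and the plate with the square block is within 40 mm of where it stood (x of plate_grip in the frame of dock_home between -0.008 and 0.006 m and y of plate_grip in the frame of dock_home between -0.006 and 0.006 m and z of plate_grip in the frame of dock_home between -0.005 and 0.005 m and angle between the x axis of plate_grip and the x axis of dock_home, either way round below 0.12 rad and value of joint catch below 0.0018 m and distance of other_grip from where it was at the start of the episode below 0.04 m); the robot touches nothing.
It fails at once if the plate with the square block is moved more than 40 mm (distance of other_grip from where it was at the start of the episode above 0.04 m).
It also fails if it takes over 45 s, if anything falls off the work surface, if the arm or the gripper's body presses on something with over 40 N, if the wrist force passes 120 N, or if a joint passes its speed limit or range.

## Working session

There is one attempt and no reset: what is moved stays moved. The work goes in short steps, each a Python script; the robot and the scene stay as the last script left them, time stands still between calls to the robot, and variables do not carry over. Pictures are saved under pics/ and viewed, and the job is handed in when it is done.

```bash
mkdir -p pics; ls
python3 - <<'E'
from station import robot
import cv2,json,numpy as np
s=robot.get_state();print(s)
for n in("scene","top","wrist"):
    c=robot.capture(n);cv2.imwrite(f"pics/{n}0.png",c["image"])
    np.savez(f"{n}0.npz",**c)
    print(n,{k:np.round(v,4).tolist() for k,v in c.items() if k!="image"})
E
```

```text
pics
{'clock': 0.0, 'joint_positions': array([ 1.24451904,  0.61594433, -0.0126427 ,  1.42492114,  0.00809859,
        1.10342037, -0.04037443]), 'qvel': array([ 1.29831036e-03,  1.53886576e-03, -3.90554195e-04, -3.08976509e-04,
       -6.68039109e-04,  8.29402783e-05,  1.15461255e-03]), 'tau': array([ 1.68810670e-04, -4.69225860e+01,  2.59021847e-01, -1.71036744e+01,
        9.88069136e-03,  9.50276968e-03,  2.64179846e-06]), 'tool_pos': array([ 0.19174758, -0.62027754,  0.23811439]), 'eef_rot': array([-7.75109888e-04,  8.04802228e-01, -5.93541596e-01, -1.07048531e-03]), 'ft_force': array([ 0.30215348,  0.05978147, -0.04880434]), 'ft_torque': array([-0.02544613, -0.01224139,  0.02887148]), 'gripper_width': 0.9979656941468726}
scene {'camera_matrix': [[493.8525, 0.0, 254.5812], [0.0, 493.8525, 192.8982], [0.0, 0.0, 1.0]], 'R': [[-0.6756, -0.7371, -0.0129], [-0.4635, 0.4383, -0.7701], [0.5733, -0.5143, -0.6378]], 't': [0.4295, 0.29, 1.1962]}
top {'camera_matrix': [[358.1415, 0.0, 256.2882], [0.0, 358.1415, 189.5703], [0.0, 0.0, 1.0]], 'R': [[0.044, -0.999, 0.0036], [-0.9756, -0.0437, -0.2151], [0.2151, 0.0059, -0.9766]], 't': [0.0655, 0.5153, 0.8214]}
wrist {'camera_matrix': [[343.999, 0.0, 259.8223], [0.0, 343.999, 193.8188], [0.0, 0.0, 1.0]], 'T_tool_cam': [[1.0, 0.0001, 0.0006, 0.0004], [-0.0003, 0.952, 0.3063, -0.0803], [-0.0006, -0.3063, 0.952, -0.1343], [0.0, 0.0, 0.0, 1.0]]}
```

View pics/scene0.png

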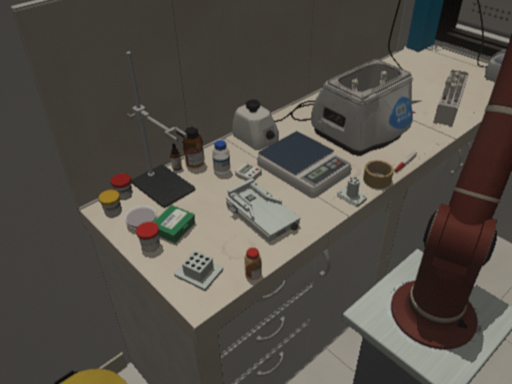

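View pics/top0.png

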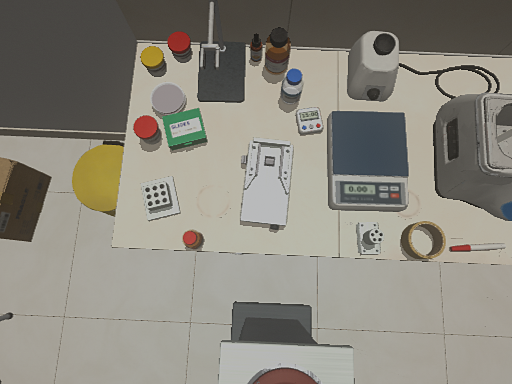

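View pics/wrist0.png

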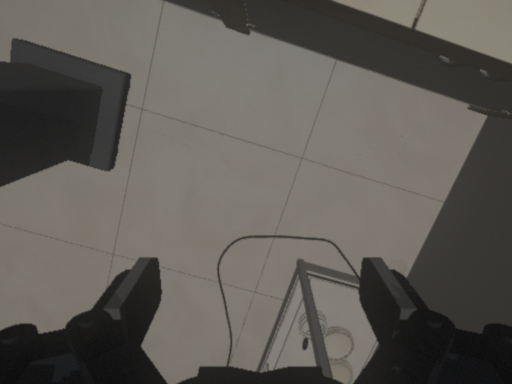

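Run:
```python
import cv2
t=cv2.imread("pics/top0.png");s=cv2.imread("pics/scene0.png")
cv2.imwrite("pics/c1.png",cv2.resize(t[130:235,225:310],None,fx=5.6,fy=5.6,interpolation=cv2.INTER_CUBIC))
cv2.imwrite("pics/c2.png",cv2.resize(t[210:265,340:400],None,fx=10,fy=10,interpolation=cv2.INTER_CUBIC))
cv2.imwrite("pics/c3.png",cv2.resize(s[160:250,215:410],None,fx=4,fy=4,interpolation=cv2.INTER_CUBIC))
```

```text
(no output)
```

View pics/c1.png

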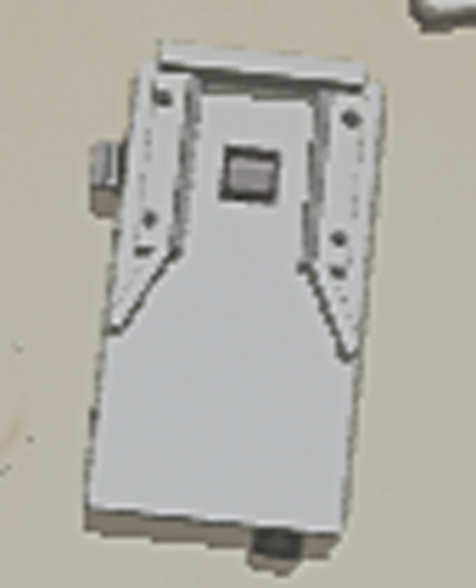

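View pics/c2.png

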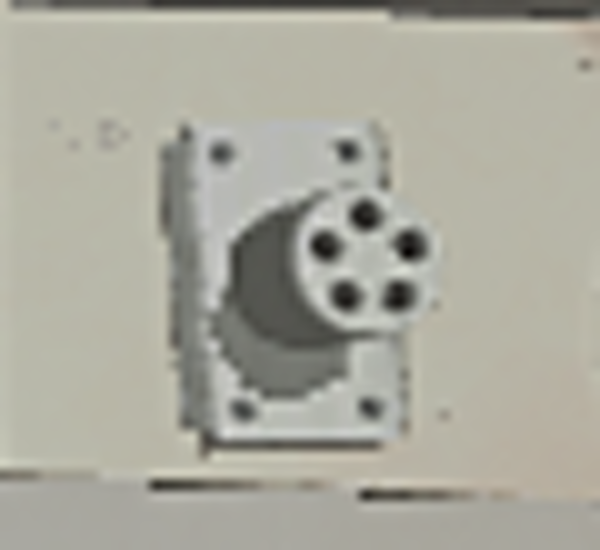

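View pics/c3.png

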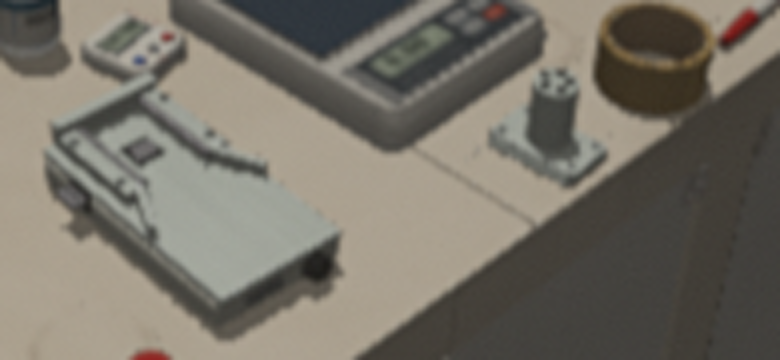

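```bash
cat > h.py <<'E'
import numpy as np,cv2
def ray(c,uv,z,R=None,t=None):
    K=c["camera_matrix"];R=c["R"] if R is None else R;t=c["t"] if t is None else t
    d=R.T@np.linalg.solve(K,[uv[0],uv[1],1]);o=-R.T@t
    return o+d*(z-o[2])/d[2]
E
python3 - <<'E'
from h import *
c=dict(np.load("top0.npz"))
print("cam",-c["R"].T@c["t"])
f=lambda p,z:ray(c,(225+(p[0]+.5)/5.6-.5,130+(p[1]+.5)/5.6-.5),z)
g=lambda p,z:ray(c,(340+p[0]/10,210+p[1]/10),z)
for n,p,z in [("fl",(90,508),.036),("fr",(338,530),.036),("thL",(178,252),.051),("thR",(303,265),.051),("mL",(115,330),.051),("mR",(348,357),.051),("win",(250,174),.036),("win4",(250,174),.04)]: print(n,f(p,z).round(4))
P=[g(p,.012) for p in [(190,125),(380,128),(405,435),(215,435)]]
print(np.round(P,4),np.mean(P,0)); print("cyl",g((365,258),.068))
c=dict(np.load("scene0.npz"))
s=lambda p,z:ray(c,(215+(p[0]+.5)/4-.5,160+(p[1]+.5)/4-.5),z)
print("scene cyl",s((556,82),.068), "win",s((143,150),.036),"fl",s((218,300),.036),"fr",s((338,235),.036))
E
```

```text
cam [0.3232223  0.0831501  0.91275436]
fl [0.4372 0.1235 0.036 ]
fr [0.4324 0.0144 0.036 ]
thL [0.5511 0.0899 0.051 ]
thR [0.5476 0.0342 0.051 ]
mL [0.5144 0.116  0.051 ]
mR [0.5069 0.0132 0.051 ]
win [0.5933 0.0588 0.036 ]
win4 [0.592  0.0589 0.04  ]
[[ 0.4481 -0.1744  0.012 ]
 [ 0.4495 -0.2224  0.012 ]
 [ 0.3731 -0.2264  0.012 ]
 [ 0.371  -0.1792  0.012 ]] [ 0.41042615 -0.20061047  0.012     ]
cyl [ 0.41070714 -0.19898961  0.068     ]
scene cyl [ 0.40853938 -0.19804498  0.068     ] win [0.59201532 0.05656945 0.036     ] fl [0.43777616 0.12649185 0.036     ] fr [0.42674323 0.01858413 0.036     ]
```

```bash
cat >> h.py <<'E'
from scipy.spatial.transform import Rotation as Ro
def q(deg):
    a=np.radians(deg)/2; return [0,np.cos(a),np.sin(a),0]
def snap(robot,name):
    s=robot.get_state();c=robot.capture("wrist")
    w=s["eef_rot"];Rt=Ro.from_quat([w[1],w[2],w[3],w[0]]).as_matrix()
    T=np.eye(4);T[:3,:3]=Rt;T[:3,3]=s["tool_pos"];W=T@c["T_tool_cam"]
    R=W[:3,:3].T;t=-R@W[:3,3]
    cv2.imwrite(f"pics/{name}.png",c["image"]);np.savez(f"{name}.npz",R=R,t=t,camera_matrix=c["camera_matrix"])
    return s
E
python3 - <<'E'
from station import robot
from h import *
robot.goto([0.56,0.06,0.25],q(-90));robot.pause(.3)
s=snap(robot,"w1");print(s["clock"],s["tool_pos"])
robot.goto([0.41,-0.2,0.2],q(-90+3.4));robot.pause(.3)
s=snap(robot,"w2");print(s["clock"],s["tool_pos"],s["joint_positions"],s["ft_force"])
for n in("w1","w2"):
    i=cv2.imread(f"pics/{n}.png");cv2.imwrite(f"pics/{n}b.png",cv2.resize(i,(800,600),interpolation=cv2.INTER_CUBIC))
E
```

```text
3.1833 [0.56005198 0.05970529 0.24997673]
4.7 [ 0.41065344 -0.19930867  0.2000822 ] [ 0.592607    0.38179783 -0.2559831   2.00599313  0.13568248  0.76933536
 -1.25309473] [1.08620154 0.22084205 0.37580657]
```

View pics/w1b.png

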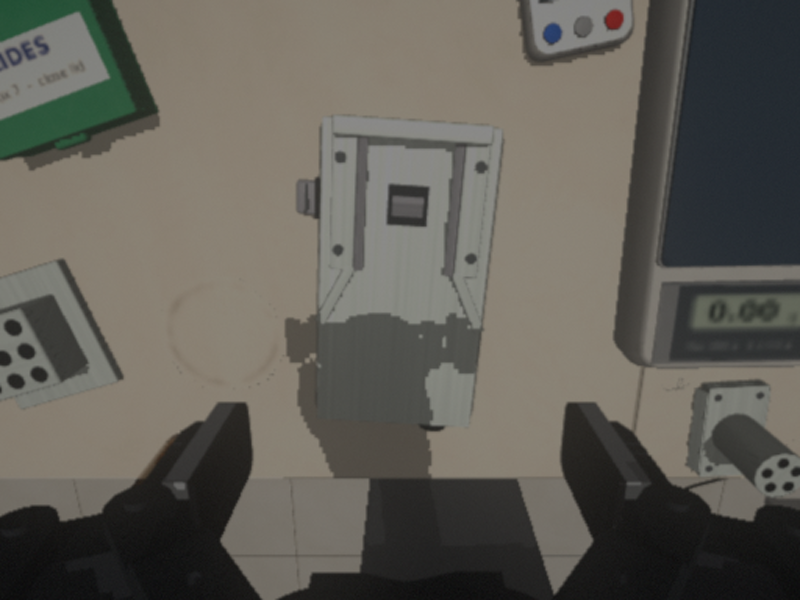

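View pics/w2b.png

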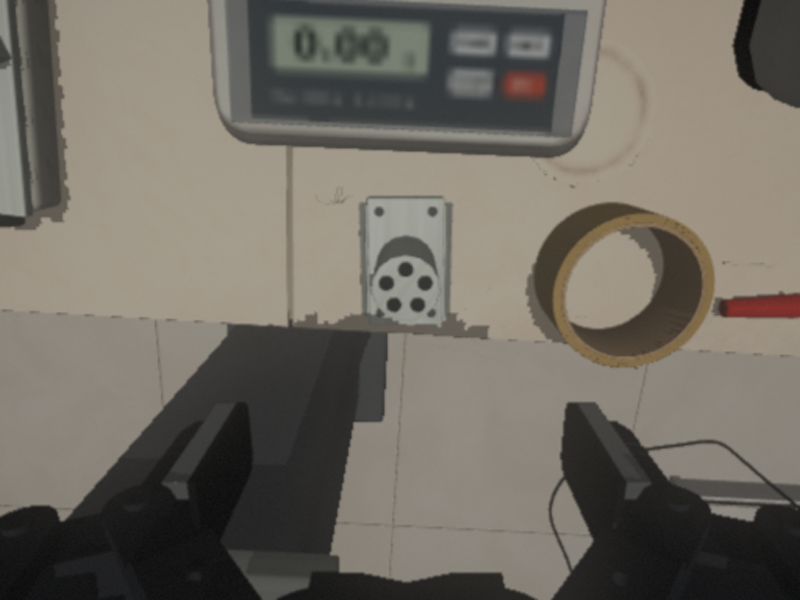

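Run:
```python
import cv2
a=cv2.imread("pics/w1.png");b=cv2.imread("pics/w2.png")
cv2.imwrite("pics/d1.png",cv2.resize(a[65:280,185:330],None,fx=2.75,fy=2.75,interpolation=cv2.INTER_CUBIC))
cv2.imwrite("pics/d2.png",cv2.resize(b[115:215,220:300],None,fx=6,fy=6,interpolation=cv2.INTER_CUBIC))
```

```text
(no output)
```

View pics/d1.png

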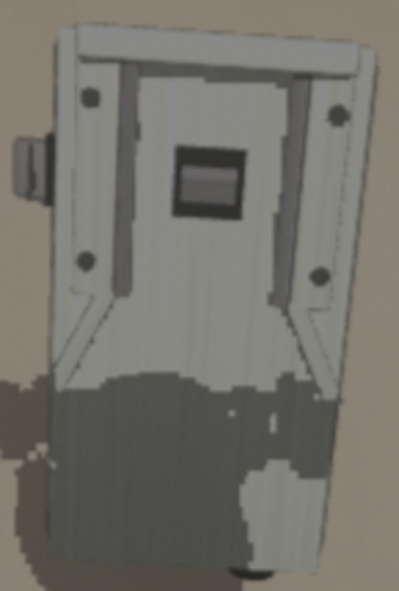

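View pics/d2.png

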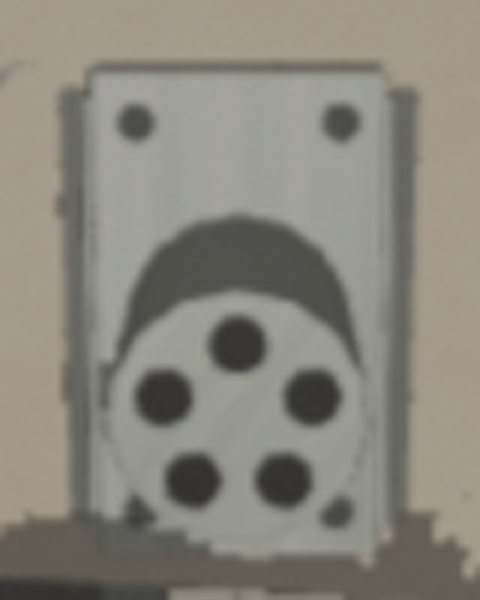

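Run:
```python
from h import *
c=dict(np.load("w1.npz"))
f=lambda p,z:ray(c,(185+(p[0]+.5)/2.75-.5,65+(p[1]+.5)/2.75-.5),z)[:2].round(4)
for n,p,z in [("fl",(50,565),.036),("fr",(318,572),.036),("s1",(90,97),.051),("s2",(338,115),.051),("s3",(86,261),.051),("s4",(320,276),.051),("win",(209,184),.036),("stopL",(79,60),.051),("stopR",(358,76),.051),("thL",(115,297),.051),("thR",(282,305),.051)]: print(n,f(p,z))
c=dict(np.load("w2.npz"))
g=lambda p,z:ray(c,(220+(p[0]+.5)/6-.5,115+(p[1]+.5)/6-.5),z)[:2].round(4)
print("cyl",g((235,415),.068)); 
for p in [(136,122),(340,122),(336,512),(138,512)]: print(g(p,.012))
```

```text
fl [0.4367 0.1249]
fr [0.4333 0.0132]
s1 [0.6255 0.0993]
s2 [0.6195 0.0147]
s3 [0.5687 0.1029]
s4 [0.5632 0.0188]
win [0.5941 0.0588]
stopL [0.6375 0.1026]
stopR [0.6323 0.0085]
thL [0.5554 0.0929]
thR [0.5524 0.0323]
cyl [ 0.4139 -0.1983]
[ 0.4441 -0.1809]
[ 0.446  -0.2126]
[ 0.3821 -0.2168]
[ 0.3801 -0.1842]
```

```bash
python3 - <<'E'
from station import robot
from h import *
Q=q(-86.6)
robot.line_to([.4125,-.1985,.11],Q,feed=.2)
hit=robot.line_to([.4125,-.1985,.035],Q,feed=.1,contact_N=8)
print("hit",hit,robot.get_state()["tool_pos"])
if not hit:
    robot.gripper_to(0.0);s=robot.get_state();print(s["gripper_width"],s["tool_pos"],s["ft_force"])
    robot.line_to([.4125,-.1985,.16],Q,feed=.15)
    s=robot.get_state();print(s["gripper_width"],s["ft_force"],s["clock"])
    h=np.array([.5935,.059]);a=np.radians(-3.8);p=h-.112*np.array([np.cos(a),np.sin(a)])
    robot.line_to([*p,.16],q(-93.8),feed=.2);robot.pause(.2)
    s=snap(robot,"w3");print(s["clock"],s["tool_pos"],p,s["gripper_width"])
    c=robot.capture("top");cv2.imwrite("pics/t3.png",cv2.resize(c["image"][100:260,200:330],None,fx=4,fy=4,interpolation=cv2.INTER_CUBIC))
E
python3 -c "
import cv2;cv2.imwrite('pics/w3b.png',cv2.resize(cv2.imread('pics/w3.png'),(800,600),interpolation=2))"
```

```text
hit False [ 0.412959   -0.19868711  0.03555305]
0.41115816505748976 [ 0.41274685 -0.19874264  0.03547822] [-0.56782022 -0.31816946  5.11454689]
0.40587009992985346 [-0.31517907 -0.43453714 -3.8379295 ] 7.75
9.4667 [0.48165828 0.06550737 0.16001093] [0.48174624 0.06642268] 0.40719634663488674
```

View pics/w3b.png

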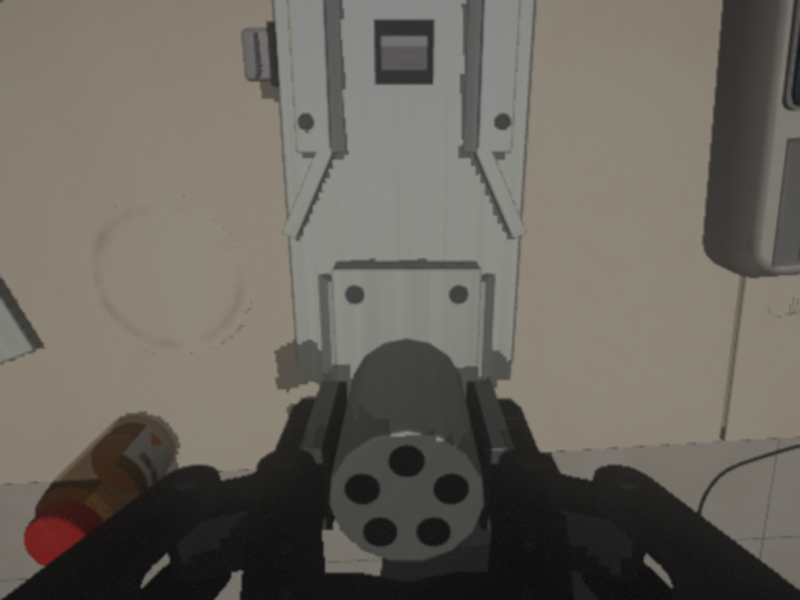

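View pics/t3.png

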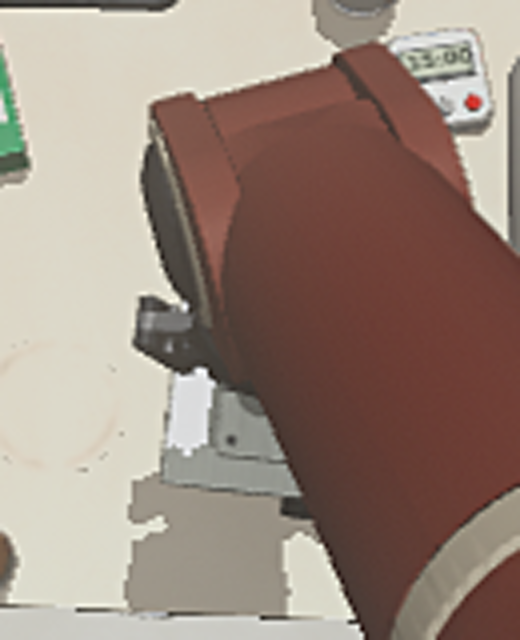

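```bash
python3 - <<'E'
from station import robot
from h import *
Q=q(-93.8)
h=np.array([.5935,.0592]);a=np.radians(-3.8);u=np.array([np.cos(a),np.sin(a)]);p=h-.112*u
robot.line_to([*p,.085],Q,feed=.15)
f0=robot.get_state()["ft_force"]
hit=robot.line_to([*p,.066],Q,feed=.03,contact_N=5)
s=robot.get_state();z=s["tool_pos"][2];print("down",hit,s["tool_pos"],f0,s["ft_force"],s["clock"])
if hit:
    for d in (.075,.052):
        hit=robot.line_to([*(h-d*u),z],Q,feed=.06,contact_N=20)
        s=robot.get_state();print(d,hit,s["tool_pos"],s["ft_force"].round(2),s["gripper_width"],s["clock"])
        if hit:break
    s=snap(robot,"w4")
E
python3 -c "
import cv2;cv2.imwrite('pics/w4b.png',cv2.resize(cv2.imread('pics/w4.png'),(800,600),interpolation=2))"
```

```text
down True [0.48206179 0.06660363 0.07179299] [ 1.20964993  0.39718031 -4.21051193] [-0.70177334 -0.18951325  5.23134169] 10.7083
0.075 False [0.51957497 0.06413526 0.07184759] [ 1.15 -0.3   0.24] 0.40722240503351453 11.4917
0.052 False [0.54272977 0.06261371 0.0718492 ] [ 2.17  0.83 -0.52] 0.4105309124447335 12.025
```

View pics/w4b.png

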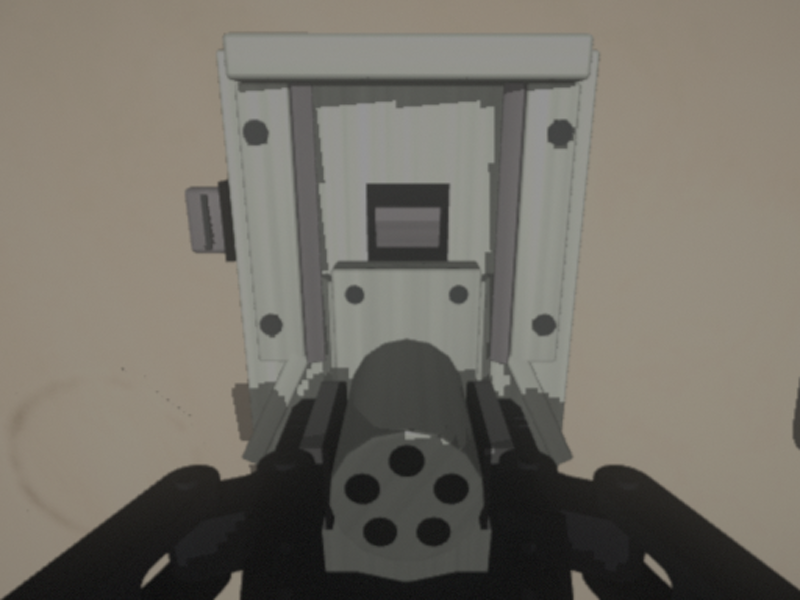

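```bash
python3 - <<'E'
from station import robot
from h import *
Q=q(-93.8)
h=np.array([.5935,.0592]);a=np.radians(-3.8);u=np.array([np.cos(a),np.sin(a)])
z=.0718
for d in (.04,.03,.02,.012,.006,.002,-.001,-.003,-.005):
    hit=robot.line_to([*(h-d*u),z],Q,feed=.05,contact_N=30)
    s=robot.get_state();print(d,hit,((s["tool_pos"][:2]-h)@u).round(4),s["tool_pos"].round(4),s["ft_force"].round(2),round(s["gripper_width"],3),round(s["clock"],2))
    if hit or abs(s["ft_force"][0])>18:break
s=snap(robot,"w5")
E
python3 -c "
import cv2;cv2.imwrite('pics/w5b.png',cv2.resize(cv2.imread('pics/w5.png'),(800,600),interpolation=2))"
```

```text
0.04 False -0.0413 [0.5523 0.0619 0.0718] [-3.39  0.08  5.7 ] 0.412 12.47
0.03 False -0.0299 [0.5637 0.0614 0.0719] [-0.91 -0.03  2.66] 0.404 12.82
0.02 False -0.0193 [0.5742 0.0605 0.0719] [-0.12 -0.28  3.32] 0.409 13.17
0.012 False -0.0119 [0.5816 0.06   0.0718] [-1.48  0.06  4.14] 0.407 13.47
0.006 False -0.0061 [0.5874 0.0596 0.0719] [-2.43  0.36  4.63] 0.405 13.74
0.002 False -0.0024 [0.5911 0.0593 0.0718] [-2.88 -0.03  5.26] 0.408 13.99
-0.001 False 0.0005 [0.5939 0.0591 0.0719] [-3.59  1.5   6.04] 0.403 14.24
-0.003 False 0.0017 [0.5951 0.059  0.0719] [-4.17  0.14  6.14] 0.407 14.49
-0.005 False 0.0018 [0.5953 0.0591 0.072 ] [-7.82 -0.33  9.6 ] 0.409 14.74
```

View pics/w5b.png

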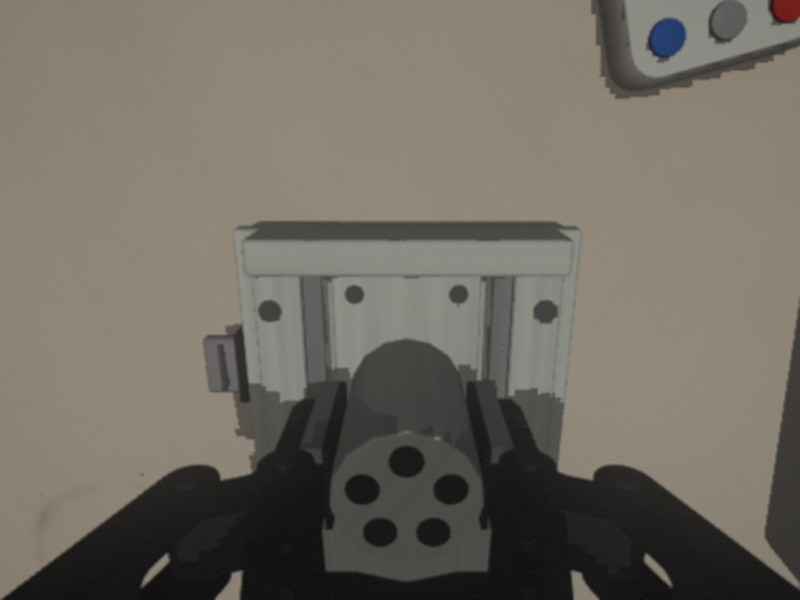

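Run:
```python
from station import robot
from h import *
Q=q(-93.8)
h=np.array([.5935,.0592]);a=np.radians(-3.8);u=np.array([np.cos(a),np.sin(a)])
z=.0718
def rep(d,hit):
    s=robot.get_state();print(d,hit,((s["tool_pos"][:2]-h)@u).round(4),s["ft_force"].round(2),round(s["gripper_width"],3),round(s["clock"],2));return s
for d in (-.008,-.012):
    s=rep(d,robot.line_to([*(h-d*u),z],Q,feed=.03,contact_N=20))
for d in (.0,.002,.004,.006,.008):
    s=rep(d,robot.line_to([*(h-d*u),z],Q,feed=.03,contact_N=15))
    if s["ft_force"][0]>12: break
```

```text
-0.008 False 0.0019 [-13.14   0.02  15.39] 0.406 15.04
-0.012 False 0.0022 [-20.37  -0.24  23.14] 0.406 15.32
0.0 True 0.0018 [-0.53  0.43  2.73] 0.406 15.59
0.002 False -0.0012 [ 0.64 -0.81  0.75] 0.408 15.84
0.004 False -0.0034 [ 2.45 -0.17  1.38] 0.412 16.09
0.006 False -0.0037 [ 5.31 -0.47 -1.37] 0.407 16.34
0.008 False -0.004 [ 8.38 -0.18 -2.51] 0.407 16.59
```

Run:
```python
from station import robot
from h import *
Q=q(-93.8)
h=np.array([.5935,.0592]);a=np.radians(-3.8);u=np.array([np.cos(a),np.sin(a)])
robot.line_to([*(h+.003*u),.0718],Q,feed=.03,contact_N=15)
p=robot.get_state()["tool_pos"]; robot.line_to(p,Q,feed=.03)
s=robot.get_state();print(s["tool_pos"],s["ft_force"].round(1))
robot.gripper_to(.7);print(robot.get_state()["gripper_width"],robot.get_state()["ft_force"].round(1))
hit=robot.line_to([p[0],p[1],.2],Q,feed=.12,contact_N=15);print(hit)
robot.line_to([.52,.06,.25],Q,feed=.2);robot.pause(.2)
s=snap(robot,"w6");print(s["clock"])
robot.goto([0.192,-0.55,0.28],q(-72.8));robot.pause(.2)
for n in("scene","top"):
    c=robot.capture(n);cv2.imwrite(f"pics/{n}6.png",c["image"]);np.savez(f"{n}6.npz",**c)
print(robot.get_state()["clock"])
t=cv2.imread("pics/top6.png");cv2.imwrite("pics/e1.png",cv2.resize(t[110:240,130:320],None,fx=4,fy=4,interpolation=2))
s=cv2.imread("pics/scene6.png");cv2.imwrite("pics/e2.png",cv2.resize(s[160:290,160:320],None,fx=4.5,fy=4.5,interpolation=2))
w=cv2.imread("pics/w6.png");cv2.imwrite("pics/e3.png",cv2.resize(w[0:250,150:380],None,fx=2.4,fy=2.4,interpolation=2))
```

```text
[0.59014644 0.05934734 0.0718928 ] [ 0.6 -0.5  2.3]
0.6968779725522862 [ 0.4  0.7 -0.1]
False
19.5
22.3083
```

View pics/e1.png

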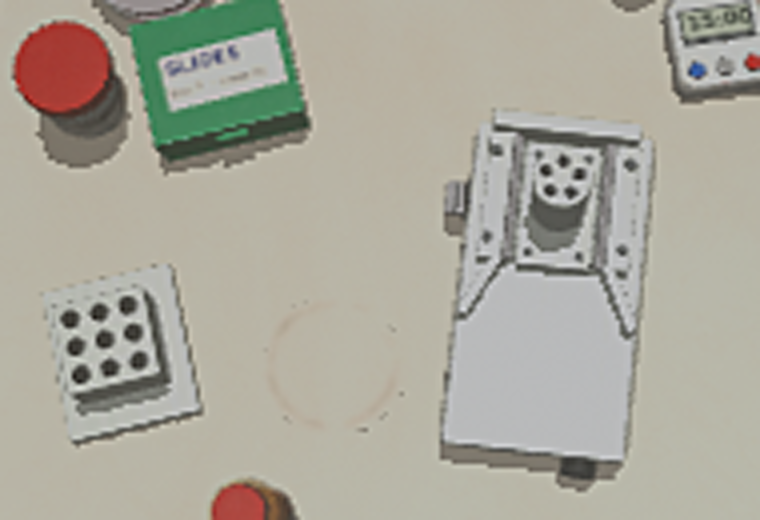

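View pics/e2.png

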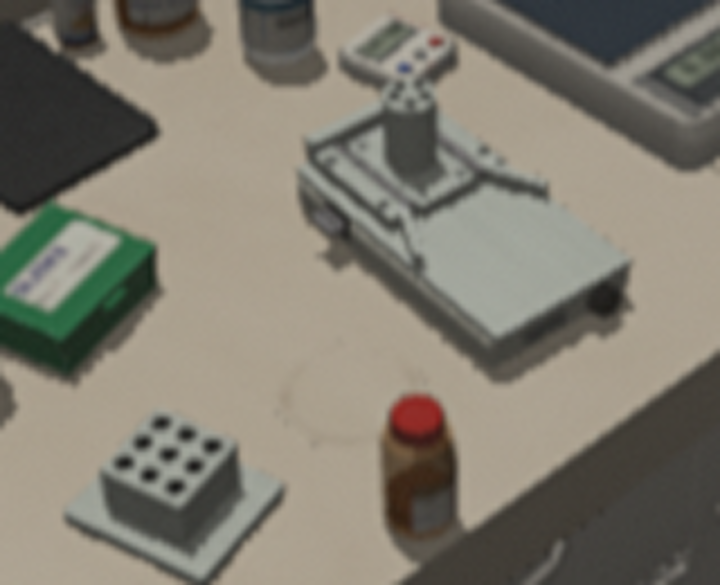

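View pics/e3.png

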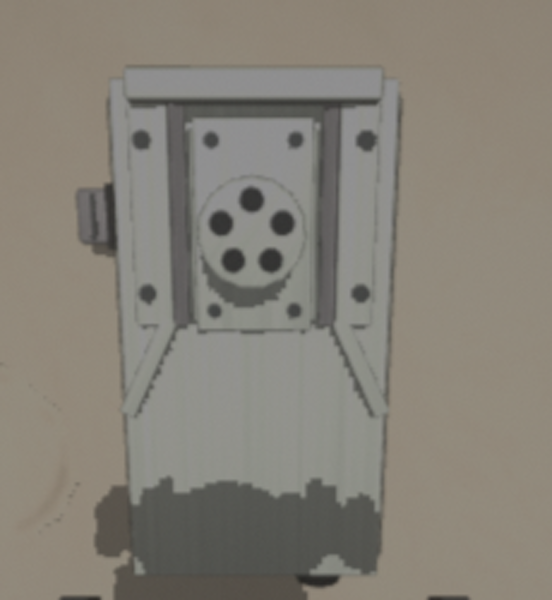

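The plate is locked, but the contact trigger stopped the last push early and left it about 4 mm short of home. There's time to re-grip and seat it against the stop.

Run:
```python
from station import robot
from h import *
Q=q(-93.8)
h=np.array([.5935,.0592]);a=np.radians(-3.8);u=np.array([np.cos(a),np.sin(a)])
p=h-.0035*u
robot.gripper_to(.75)
robot.goto([*p,.2],Q)
hit=robot.line_to([*p,.0725],Q,feed=.12,contact_N=8);print(hit)
if not hit:
    robot.gripper_to(0)
    for d in (-.001,-.004,-.006):
        robot.line_to([*(h-d*u),.072],Q,feed=.03,contact_N=30)
        s=robot.get_state();print(d,((s["tool_pos"][:2]-h)@u).round(4),s["ft_force"].round(2),round(s["clock"],2))
    robot.gripper_to(.7)
    t=robot.get_state()["tool_pos"]
print(robot.get_state()["tool_pos"])
t=robot.get_state()["tool_pos"];print(robot.line_to([t[0],t[1],.2],Q,feed=.12,contact_N=15))
robot.line_to([.52,.06,.25],Q,feed=.2);robot.pause(.2)
s=snap(robot,"w7");print(s["clock"])
w=cv2.imread("pics/w7.png");cv2.imwrite("pics/e4.png",cv2.resize(w[0:250,150:380],None,fx=2.4,fy=2.4,interpolation=2))
```

```text
False
-0.001 -0.0008 [-6.21 -0.38 12.11] 27.0
-0.004 0.0019 [-6.34 -0.02 11.88] 27.25
-0.006 0.002 [-10.34   0.1   16.38] 27.5
[0.5996302  0.05868181 0.07159899]
False
29.9
```

View pics/e4.png

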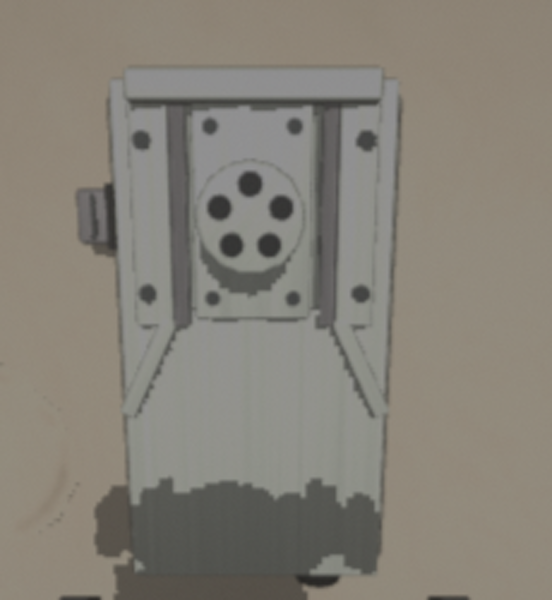

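The plate's front edge (row 108 in the crop) now touches the stop bar (row 105). Before it was at row 118. The gripper is clear.

```bash
python3 -c "
from station import robot
print(robot.get_state()['clock'],robot.get_state()['ft_force']);robot.job_done()"
```

```text
29.95 [-0.73808876 -0.35120688 -1.0235263 ]
the job is handed in; nothing more can be done
```

The round-block plate is in the shaker's slideway at its end stop. It is let go, and I handed the job in at about 30 s; no verdict is reported.

**What I did:** I gripped the tube block, set the plate on the front deck about 112 mm behind home, and slid it in along the rails. I pushed until the force climbed to about 20 N with no further travel, at the stop.

**Lock check:** I pulled the plate back. It slipped and then held about 5.5 mm behind the stop while the pull rose to about 8 N. That matches a caught groove (1 mm beyond home plus 4 mm of slip). I did not read the catch joint directly.

**One slip, mended:** my first push home after that test stopped early and I released the plate about 4 mm short, still locked. I gripped it again and pushed it against the stop (about 10 N with no further travel), then released it.

**Last picture:** the final wrist picture shows the plate against the stop bar, centred and in line with the rails, with the gripper clear. The square-block plate showed no sign of having moved in the overview pictures taken before the re-grip, and the arm did not go near it after that.

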